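# Seat a carving blank and set the fixture nut a quarter turn off its stop

### The job

Put the carved wooden blank into the rectangular recess of the wooden fixture and press it firmly down until its foot sits flush. Then screw the knurled nut of the fixture clockwise all the way down until it bottoms out, back it off a quarter turn, and finish while still gripping the nut there, with the blank still fully seated. Leave the tools and other things on the bench where they lie.

Things in the scene. Friction and masses are not known exactly. Their poses are not given: they have to be found in the camera images.
- blank: Loose pale wooden blank, about 0.13 kg: foot 38 mm (its x) by 58 mm (its y) by 20 mm high, with an oblong boss 28 mm (x) by 40 mm (y) centred on it, from 20 to 42 mm above the underside (carved petals on top end at 43.5 mm). Grip the boss across its 28 mm (x). It fits the recess either way round (half turn). Origin at the centre of its underside, z up.
- jig: Fixed brown wooden carving fixture 90 mm (its x) by 200 mm (its y) by 45 mm high; origin at the centre of its underside, z up. Recess centre at y = +45 mm; nut axis at y = -55 mm. A 30 mm diameter steel collar stands 30 mm above the block under the nut; the stud inside the nut ends 115 mm above the bench. The nut works a hidden wedge and never hinders the blank going in.
- recess_floor (a point): Centre of the floor of the recess, 25 mm above the bench; its axes are the fixture's. The recess is 41 mm (x) by 61 mm (y) and 20 mm deep with a small chamfer, so there is about 1.5 mm of play on each side and the seated blank's 20 mm foot is flush with the fixture's top face.
- nut: The knurled brass nut itself, origin at the centre of its underside; x axis through the pip. See nut_mid.
- nut_mid (a point): On the axis of the knurled brass nut, at mid-height. The nut is a round upright cylinder 40 mm in diameter, 30 mm high, already started on its vertical stud; a 5 mm pip stands near the rim of its top, along its x axis. Bottomed, its underside is 75 mm (this point 90 mm) above the bench. It rises 0.95 mm per rad (6 mm a turn) as it is unscrewed.
- nut_turn (a joint): Angle of the nut in rad above its bottom stop: 0 = screwed fully down (hard stop), growing as it is turned anticlockwise seen from above (unscrewed), to 5 at most. It starts 2.4 to 3.6 rad above the stop: two or three grasps. Turning takes about 0.07 N m and it stays where it is left.
There are look-alikes about, which are no part of the job. What is shaped like the blank but black, orange or turquoise is not meant.

How it is judged:
By the outcome, as a careful person would: the job done as asked, in the order asked, and still so for the second after the job is handed in, while the arm keeps its last pose, push and grip.
It also fails if it takes over 64 s, if anything falls off the work surface, if the arm or the gripper's body presses on something with over 40 N, if the wrist force passes 120 N, or if a joint passes its speed limit or range.

### The arm

A 6-joint arm with a two-finger parallel gripper is mounted at the origin on the work surface. World frame = base frame: x ahead of the robot, y to its left, z up, the work surface at z = 0. Lengths are in m, angles in degrees, forces in N, time in s.
With the tool pointing down it reaches from about 0.3 to 0.875 m from the base axis. Payload 4.2 kg.
Tool frame: the origin (TCP) lies between the finger pads, 19 mm behind the fingertips; this is the grasp point; z points along the fingers, y is the line along which they close (so a half turn about z gives the same grasp; the last joint's range is limited). The gripper opens to 85 mm and grips with 20 to 120 N. Pads are 22 mm wide; open, the fingers measure 114 mm over their backs; the gripper's body (76 mm by 85 mm) begins 54 mm behind the grasp point. The pads swing forward as they close: fully open they stand 13 mm farther back than shut.
Start: joints at [71.391, 18.312, 89.639, -0, 72.044, -1.146], TCP at [0.173, 0.549, 0.25] pointing down, gripper open.
Joint ranges: [-177.97, 177.97], [-48.28, 115.42], [12.27, 149.76], [-77.06, 257.06], [2.81, 150.46], [-146.56, 146.56]. Speed limits (degrees/s): [147.25, 147.25, 180, 180, 180, 180].

### API

Orientations are given as [roll, pitch, yaw] about the fixed x, y, z axes, in that order (R = Rz(yaw) Ry(pitch) Rx(roll)).
In Python, from rig import telemetry, vision, workorder, models gives the robot as it stands.
- The arm moves only by the shell command python3 -m jog 'ROWS' [FORCE]. ROWS is JSON, a list of rows, each a list of 3 entries, a list of its own where there are three numbers: the closure, from 0 (fully open) to 1 (shut), then the shift along the tool's x, y, z in mm, then the turn about the tool's z in degrees. A call has 1 to 12 rows; each row shifts and turns the commanded pose from where the row before left it, along the tool's axes as they then stand; what a row does not reach is not made up. A row lasts 1/12 s, in which the tool goes at most 41.7 mm and 7.16 degrees, less where a joint would pass 70% of its speed; a pose out of reach is approached as far as the arm can. A call is refused whole if a number of a shift passes 41.7 or a number of a turn 7.16, either way. A call with a gripper value outside its range is refused whole. The fingers move at their own pace and stop on an object; FORCE is the grip in N (left out, the last holds). Time passes only in rows, so rows that do not move let the fingers close. It gives the time, the measured TCP pose, the force, the opening and the grip force at its end, in the units of the state.
- telemetry.observe(): the state, without advancing time (a new reading comes with each control period).
- vision.snapshot(name): name is "scene" or "top" or "wrist"; returns a dict with "frame" (480x640x3 uint8, blue, green, red), "fx", "fy", "cx", "cy" (pixels), "R" (3x3) and "t" (3): a world point X has camera coordinates R X + t. Camera axes: x right, y down, z forward; pixel columns grow to the right and rows downward; lengths in m; the calibration is good to about 2 mm. A picture is of the moment at which its call begins. There is no depth.
- workorder.finish_job(): hands the job in; it is judged then, once.
Trained networks look in a picture, given as the dict that the camera call returned (one of the last four; its "shot" number tells which), for a name from the list of things; names that differ only in an ending like _2 or _b are one class to them, and where a whole thing is asked for, a point or a joint stands for the part that bears it (a point fixed in the world has none). Each returns a list of dicts, best first, with "p" (0 to 1); they miss things now and then, are a little off and sometimes report something else, mostly with a low value. They report only what shows in the picture. A call takes as long as a camera call. They do not tell look-alikes from the thing itself.
- models.search_frame(picture, target): "box" ([left, top, right, bottom] in pixels, round what is visible of it).
The state is a dict: "time": time; "joint_pos": joint angles; "dq": joint speeds; "effort": joint torques, N m; "tcp_pos": TCP position; "ee_rot": TCP orientation; "contact_force": force on the tool from outside, world axes, zero at the start; "ft_torque": the same for the moment, N m; "finger_gap": finger opening in m; "gripper_force": force on a finger pad.
Only numpy, scipy, OpenCV 4.12 (cv2) and the standard library are available. Lean on these libraries where they do the work, as an engineer would, in place of code of your own. Each camera call takes 0.05 s, during which the arm holds its last target. There are 200 camera calls.

## Working session

There is one attempt and no reset: what is moved stays moved. The work goes in short steps, Python scripts to look and compute and a shell command to move; the robot and the scene stay as the last step left them, time stands still between calls to the robot, and variables do not carry over. Pictures are saved under pics/ and viewed, at most 10 in all, crops included, and the job is handed in when it is done.

```bash
mkdir -p pics; ls; python3 - <<'E'
from rig import telemetry, vision, models
import cv2, numpy as np
s=telemetry.observe();print(s)
ims=[]
for n in("top","scene"):
    p=vision.snapshot(n);ims.append(p["frame"]);cv2.imwrite(f"pics/{n}0.png",p["frame"])
    print(n,p["fx"],p["fy"],p["cx"],p["cy"],np.round(p["R"],4).tolist(),np.round(p["t"],4).tolist())
    for t in("blank","jig","nut"):
        print(t,[(round(d["p"],2),np.round(d["box"]).tolist()) for d in models.search_frame(p,t)])
E
```

```text
pics
{'time': 0.0, 'joint_pos': array([ 7.13870289e+01,  1.83513140e+01,  8.97068685e+01, -1.47606811e-03,
        7.20441064e+01, -1.14670532e+00]), 'dq': array([-0.10433157, -0.07183153, -0.0028452 ,  0.05375064, -0.05665696,
       -0.02468111]), 'effort': array([-2.62074063e-03, -4.15520275e+01, -2.34161067e+01, -2.25409049e-04,
        7.99466536e-03,  1.09766728e-05]), 'tcp_pos': array([0.17245371, 0.54805986, 0.24918238]), 'ee_rot': array([-1.79897704e+02, -6.43969960e-04,  1.62534190e+02]), 'contact_force': array([-0.25163657,  0.38649883,  0.48873916]), 'ft_torque': array([ 0.03917323,  0.03338777, -0.0325304 ]), 'gripper_force': 0.0, 'finger_gap': 0.08535744491195206}
top 617.993124846297 617.993124846297 320.64320211882057 241.41806462048433 [[0.0284, -0.9996, 0.004], [-0.9867, -0.0286, -0.1598], [0.1599, 0.0006, -0.9871]] [0.0803, 0.4844, 1.0097]
blank [(0.97, [212.0, 177.0, 253.0, 204.0]), (0.88, [201.0, 294.0, 223.0, 326.0]), (0.82, [220.0, 233.0, 261.0, 272.0]), (0.66, [162.0, 228.0, 199.0, 257.0])]
jig [(0.91, [372.0, 167.0, 489.0, 231.0]), (0.39, [456.0, 177.0, 486.0, 207.0])]
nut [(0.82, [454.0, 178.0, 485.0, 206.0]), (0.37, [220.0, 234.0, 257.0, 267.0])]
scene 464.8581516326755 464.8581516326755 317.38706272636364 247.53755478671388 [[0.8262, 0.5633, 0.0074], [0.4665, -0.6768, -0.5696], [-0.3158, 0.474, -0.8219]] [-0.439, -0.1241, 0.9806]
blank [(0.92, [393.0, 218.0, 424.0, 247.0]), (0.91, [342.0, 200.0, 367.0, 226.0]), (0.87, [374.0, 168.0, 397.0, 197.0]), (0.56, [313.0, 162.0, 340.0, 195.0])]
jig [(0.82, [234.0, 300.0, 359.0, 442.0])]
nut [(0.92, [263.0, 364.0, 296.0, 400.0])]
```

View pics/top0.png

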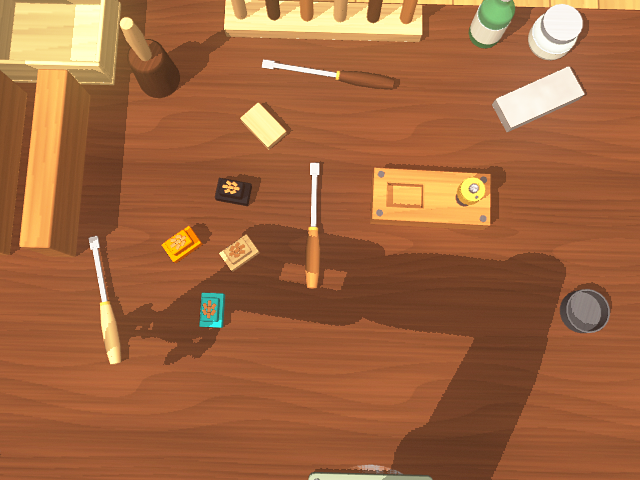

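View pics/scene0.png

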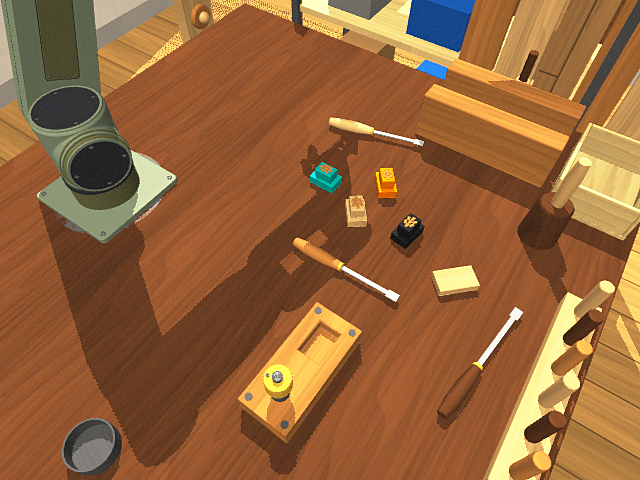

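The top view shows the shapes that could be the blank: pale (239,252), black (233,190), orange (181,243), turquoise (212,310), plus a plain flat pale block (263,125) with no boss. I choose (239,252), which is pale, has a boss and has carved petals. The jig is at (432,196) with its nut at (470,192).

```bash
cat > h.py <<'E'
import numpy as np, cv2
from rig import telemetry, vision, models
def back(p,uv,z):
    R=np.array(p["R"]);t=np.array(p["t"]);c=-R.T@t
    d=R.T@np.array([(uv[0]-p["cx"])/p["fx"],(uv[1]-p["cy"])/p["fy"],1])
    return c+d*(z-c[2])/d[2]
def proj(p,X):
    X=np.atleast_2d(X)@np.array(p["R"]).T+np.array(p["t"])
    return np.c_[X[:,0]/X[:,2]*p["fx"]+p["cx"],X[:,1]/X[:,2]*p["fy"]+p["cy"]]
def loc(s,X):
    "tool-frame offset in mm from TCP to world X"
    from scipy.spatial.transform import Rotation as Ro
    return Ro.from_euler("xyz",s["ee_rot"],degrees=True).inv().apply(np.array(X)-s["tcp_pos"])*1e3
E
python3 - <<'E'
from h import *
p=vision.snapshot("top");f=p["frame"]
for n,uv,z in [("blank",(238.5,250),.042),("nut",(474,188),.12),("jig TL",(376,168),.045),("TR",(492,173),.045),("BR",(490,224),.045),("BL",(372,220),.045),("rec",(406,195),.045)]:
    print(n,back(p,uv,z).round(4))
a=cv2.resize(f[215:285,200:280],(400,350),interpolation=cv2.INTER_CUBIC)
b=cv2.resize(f[155:240,360:505],(580,340),interpolation=cv2.INTER_CUBIC)
cv2.imwrite("pics/c1.png",np.vstack([cv2.copyMakeBorder(a,0,0,0,180,0),b])[:,:580][:,:] if 0 else cv2.resize(np.vstack([cv2.copyMakeBorder(a,0,0,0,180,0),b]),(480,571)))
E
```

```text
blank [0.4627 0.2323 0.042 ]
nut [ 0.5617 -0.1467  0.12  ]
jig TL [0.6115 0.0026 0.045 ]
TR [ 0.6085 -0.1969  0.045 ]
BR [ 0.5191 -0.1921  0.045 ]
BL [0.5202 0.0081 0.045 ]
rec [ 0.5654 -0.0493  0.045 ]
```

View pics/c1.png

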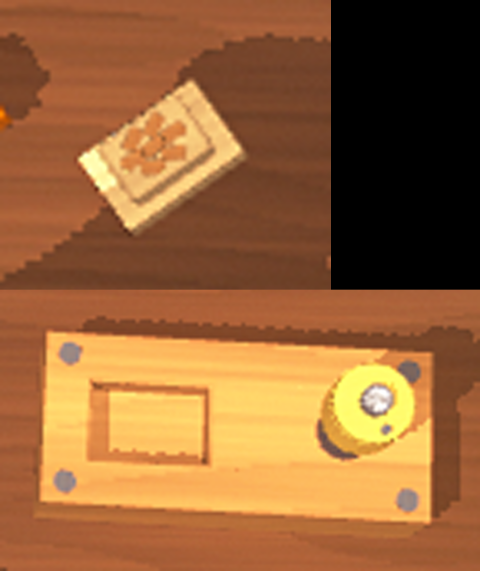

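The crop confirms it: a pale blank with a petal-carved boss, its long axis about 33° off the image horizontal. The recess is at the left end of the jig and the nut at the right, with a grey pip at its lower right. Now moving above the blank.

```bash
python3 -m jog '[[0,[0,0,0],6.6],[0,[0,0,0],6.6],[0,[0,0,0],6.6],[0,[0,0,0],6.6],[0,[0,0,0],6.6],[0,[0,0,0],6.6],[0,[-38.4,6.5,5],0],[0,[-38.4,6.5,5],0],[0,[-38.4,6.5,5],0],[0,[-38.4,6.5,5],0],[0,[-38.4,6.5,5],0],[0,[-38.4,6.5,5],0]]'
python3 -m jog '[[0,[-38.4,6.5,4],0],[0,[-38.4,6.5,4],0],[0,[-38.4,6.5,4],0],[0,[-38.4,6.5,4],0],[0,[-38.4,6.5,4],0],[0,[0,0,0],0],[0,[0,0,0],0]]'
python3 - <<'E'
from h import *
s=telemetry.observe();p=vision.snapshot("wrist");cv2.imwrite("pics/w1.png",p["frame"])
q=vision.snapshot("top");
print(s["tcp_pos"],s["ee_rot"],s["joint_pos"].round(1))
print("cam",(-np.array(p["R"]).T@p["t"]).round(4),np.array(p["R"]).round(3).tolist(),p["fx"])
for d in models.search_frame(p,"blank"): print(d["p"],np.round(d["box"]))
E
```

```text
time: 1.45
tcp_pos: [0.3314, 0.3749, 0.22]
ee_rot: [180.0, -0.0, 123.0]
contact_force: [0.8, 0.3, -0.4]
finger_gap: 0.0855
gripper_force: 0.0
time: 2.03
tcp_pos: [0.4632, 0.2314, 0.1997]
ee_rot: [-180.0, -0.0, 122.7]
contact_force: [1.4, -0.4, -0.8]
finger_gap: 0.0853
gripper_force: 0.0
[0.46320093 0.23142761 0.19972533] [-1.79971303e+02 -1.98422634e-02  1.22703477e+02] [ 25.3  15.4 101.5   0.   63.1  -7.4]
cam [0.4272 0.2871 0.3234] [[0.842, 0.54, -0.001], [0.522, -0.813, 0.26], [0.14, -0.219, -0.966]] 361.9674940957836
0.97 [298. 186. 345. 255.]
0.8 [396. 235. 475. 309.]
0.74 [374.  85. 430. 164.]
```

View pics/w1.png

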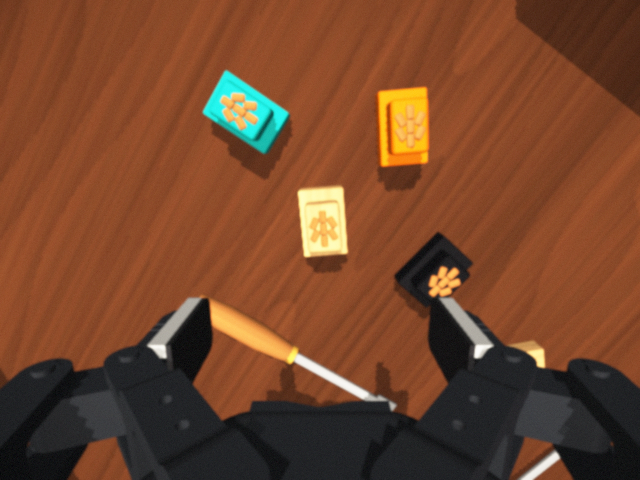

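The wrist view shows the pale blank at (323,222), with the black (433,270), orange (404,127) and turquoise (246,111) decoys around it. I'll fit its pose from the silhouette.

```bash
cat >> h.py <<'E'
from scipy.optimize import minimize
def box(hx,hy,z0,z1): return np.array([[a*hx,b*hy,z] for a in(-1,1) for b in(-1,1) for z in(z0,z1)])
BL=np.vstack([box(.019,.029,0,.02),box(.014,.020,.02,.042)])
def place(M,x,y,yaw,z=0):
    c,s=np.cos(yaw),np.sin(yaw);return M@np.array([[c,s,0],[-s,c,0],[0,0,1]])+[x,y,z]
def fit(views,M,x0,z=0):
    "views: [(pic,mask)] ; silhouette IoU fit, 4x supersampled"
    def cost(v):
        J=0
        for p,m in views:
            h=cv2.convexHull((proj(p,place(M,v[0],v[1],v[2],z))*16).round().astype(np.int32))
            r=np.zeros_like(m);cv2.fillConvexPoly(r,h,255,cv2.LINE_AA,4)
            J+=np.minimum(r,m).sum(dtype=float)/np.maximum(r,m).sum(dtype=float)
        return -J
    x0=np.array(x0,float)
    S=np.vstack([x0]+[x0+d for d in np.diag([.004,.004,.06])])
    r=minimize(cost,x0,method="Nelder-Mead",options=dict(initial_simplex=S,xatol=1e-5,fatol=1e-6));return r.x,-r.fun
def pale(p,b):
    f=cv2.cvtColor(p["frame"],cv2.COLOR_BGR2HSV);m=np.zeros(f.shape[:2],np.uint8)
    l,t,r,bb=b; k=((f[...,2]>150)&(f[...,0]>8)&(f[...,0]<35)).astype(np.uint8)*255
    m[t:bb,l:r]=k[t:bb,l:r]
    n,lab,st,_=cv2.connectedComponentsWithStats(m);i=1+st[1:,4].argmax()
    c,_=cv2.findContours((lab==i).astype(np.uint8),0,2);o=np.zeros_like(m)
    return cv2.drawContours(o,[cv2.convexHull(max(c,key=len))],-1,255,-1)
E
python3 - <<'E'
from h import *
s=telemetry.observe();p=vision.snapshot("wrist");q=vision.snapshot("top")
mp=pale(p,(285,175,360,270));print(cv2.boundingRect(mp))
x,i=fit([(p,mp)],BL,(.463,.232,np.radians(33)));print(x,np.degrees(x[2]),i)
print("tcp",s["tcp_pos"],"grasp offset tool mm",loc(s,[x[0],x[1],.028]),"yaw tool y",s["ee_rot"][2]-90)
E
```

```text
(285, 175, 75, 95)
[0.45992486 0.23542615 0.62882661] 36.0291109281832 0.5642809757759139
tcp [0.46160742 0.23361181 0.20013182] grasp offset tool mm [  2.34913162  -0.43019086 172.13304175] yaw tool y 32.98898512961301
```

```bash
sed -i 's/f\[...,2\]>150/f[...,2]>170/; s/f\[...,0\]>8/f[...,0]>12/' h.py; python3 - <<'E'
from h import *
s=telemetry.observe();p=vision.snapshot("wrist")
f=cv2.cvtColor(p["frame"],cv2.COLOR_BGR2HSV)
print("table",f[230,270],"blank",f[195,320],f[250,330],f[230,325],f[254,320])
mp=pale(p,(285,175,360,270));print(cv2.boundingRect(mp))
x,i=fit([(p,mp)],BL,(.463,.232,np.radians(33)));print(x,np.degrees(x[2]),i)
print("tcp",s["tcp_pos"],"grasp offset tool mm",loc(s,[x[0],x[1],.028]),"yaw tool y",s["ee_rot"][2]-90)
E
```

```text
table [ 10 179 160] blank [ 28  72 254] [ 29  70 254] [ 19 155 252] [ 26  92 253]
(297, 189, 51, 72)
[0.46340321 0.23457029 0.65066425] 37.2803156432165 0.9589619987800762
tcp [0.46145424 0.23392811 0.20026116] grasp offset tool mm [ -0.57329021   1.92177256 172.26170808] yaw tool y 33.04878582923048
```

```bash
python3 -m jog '[[0,[0,1,30],-4.2],[0,[0,1,30],0],[0,[0,0,30],0],[0,[0,0,0],0],[0,[0,0,0],0]]'
python3 - <<'E'
from h import *
T=[]
for k in range(4):
    p=vision.snapshot("wrist");s=telemetry.observe();T.append(np.r_[s["tcp_pos"],s["ee_rot"][2]])
print(np.round(T,4)); 
b=[int(v) for v in models.search_frame(p,"blank")[0]["box"]];print(b)
mp=pale(p,(b[0]-12,b[1]-12,b[2]+12,b[3]+12));print(cv2.boundingRect(mp))
x,i=fit([(p,mp)],BL,(.463,.2335,.63));print(x,np.degrees(x[2]),i)
s["tcp_pos"]=np.mean(T,0)[:3];print("offset tool mm",loc(s,[x[0],x[1],.030]),"tool y",np.mean(T,0)[3]-90)
f=p["frame"].copy();h=proj(p,place(BL,*x)).astype(int)
for a in h: cv2.circle(f,tuple(map(int,a)),2,(255,0,0),-1)
cv2.imwrite("pics/w2.png",f)
E
```

```text
time: 2.75
tcp_pos: [0.4628, 0.2344, 0.1094]
ee_rot: [-179.8, -0.0, 127.2]
contact_force: [0.6, -0.1, 0.4]
finger_gap: 0.0853
gripper_force: 0.0
[[4.640000e-01 2.348000e-01 1.108000e-01 1.272048e+02]
 [4.648000e-01 2.350000e-01 1.117000e-01 1.271847e+02]
 [4.650000e-01 2.350000e-01 1.120000e-01 1.271731e+02]
 [4.650000e-01 2.349000e-01 1.121000e-01 1.271624e+02]]
[394, 79, 487, 184]
(404, 79, 79, 106)
[0.463  0.2335 0.63  ] 36.09634109324186 0.0
offset tool mm [-2.55048473e-02 -2.55247585e+00  8.16360885e+01] tool y 37.18124756595614
```

View pics/w2.png

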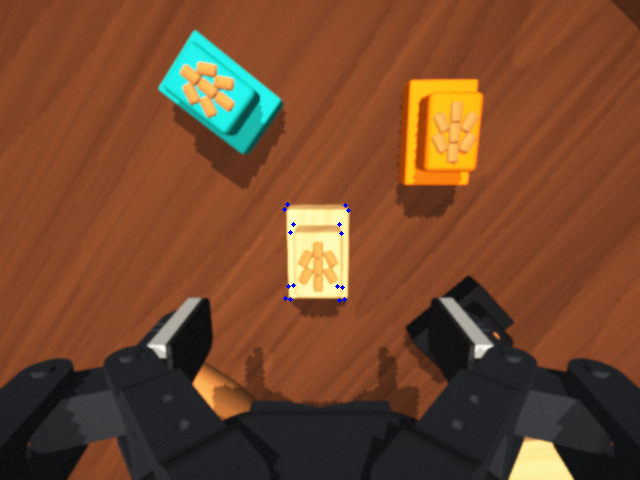

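The blank is at (318,252) here; the network's best hit was the orange decoy, so I refit with the right window. The black decoy at (460,310) lies near the right finger, so I'll descend with the fingers part closed.

```bash
python3 - <<'E'
from h import *
p=vision.snapshot("wrist");s=telemetry.observe();print(s["tcp_pos"],s["ee_rot"])
mp=pale(p,(275,195,362,312));print(cv2.boundingRect(mp))
x,i=fit([(p,mp)],BL,(.463,.2335,.63));print(x,np.degrees(x[2]),i)
print("offset tool mm",loc(s,[x[0],x[1],.030]),"tool y",s["ee_rot"][2]-90)
print("black rel tool", loc(s,back(p,(460,312),.03)))
E
```

```text
[0.46471368 0.23453027 0.11163691] [1.79811109e+02 3.42620747e-02 1.27143724e+02]
(286, 204, 64, 95)
[0.46334691 0.23474243 0.66153523] 37.90317660208588 0.9653162085148641
offset tool mm [ 1.04320997 -1.23050866 81.63268555] tool y 37.14372397827073
black rel tool [-33.31180011  86.96338826  81.94398585]
```

```bash
python3 -m jog '[[0.45,[0,0,0],0],[0.45,[0,0,0],0],[0.45,[0,0,0],0],[0.45,[0,0,0],0]]' 40
```

```text
time: 3.38
tcp_pos: [0.4639, 0.234, 0.1102]
ee_rot: [180.0, -0.0, 127.1]
contact_force: [-0.6, 0.5, -0.8]
finger_gap: 0.0473
gripper_force: 0.0
```

```bash
python3 -m jog '[[0.45,[0.8,-1,25],-0.7],[0.45,[0,0,25],0],[0.45,[0,0,16.5],0],[0.45,[0,0,0],0],[0.45,[0,0,0],0],[1,[0,0,0],0],[1,[0,0,0],0],[1,[0,0,0],0],[1,[0,0,0],0],[1,[0,0,0],0],[1,[0,0,0],0]]' 50; python3 -m jog '[[1,[0,0,0],0],[1,[0,0,0],0],[1,[0,0,-30],0],[1,[0,0,-40],0],[1,[0,0,-40],0],[1,[0,0,0],0],[1,[0,0,0],0]]'
python3 - <<'E'
from h import *
T=[]
for k in range(6):
    p=vision.snapshot("wrist");s=telemetry.observe();T.append(np.r_[s["tcp_pos"],s["ee_rot"][2]])
T=np.array(T);print(T.mean(0),T.std(0),s["joint_pos"].round(1))
cv2.imwrite("pics/w3.png",p["frame"])
E
```

```text
time: 4.3
tcp_pos: [0.4637, 0.2346, 0.0449]
ee_rot: [179.8, 0.0, 127.8]
contact_force: [0.7, 0.2, 6.1]
finger_gap: 0.0268
gripper_force: 50.3
time: 4.88
tcp_pos: [0.4636, 0.2345, 0.1558]
ee_rot: [179.7, 0.1, 127.8]
contact_force: [-0.5, -1.1, -2.5]
finger_gap: 0.0266
gripper_force: 50.3
[  0.46157701   0.23357094   0.1522544  127.83631521] [0.00032578 0.00014752 0.00074324 0.0012231 ] [ 25.6  18.2 105.3   0.   56.7 -12.3]
```

View pics/w3.png

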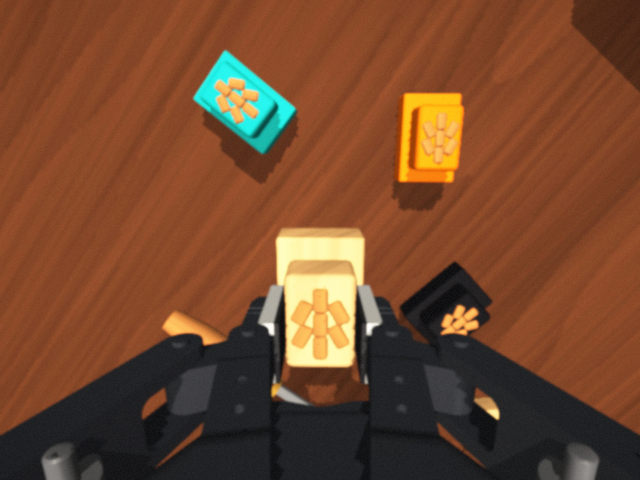

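The blank is held squarely between the pads, boss centre at (320,320). Next I move beyond the recess, high up, so that the wrist camera sees it unobstructed.

```bash
python3 -m jog '[[1,[0,0,-16],6.4],[1,[0,0,-16],6.4],[1,[0,0,-16],6.4],[1,[0,0,-16],6.4],[1,[0,0,-16],6.4],[1,[0,0,-16],6.4]]'; python3 -m jog '[[1,[-36.3,10.6,0],0],[1,[-36.3,10.6,0],0],[1,[-36.3,10.6,0],0],[1,[-36.3,10.6,0],0],[1,[-36.3,10.6,0],0],[1,[-36.3,10.6,0],0],[1,[-36.3,10.6,0],0],[1,[-36.3,10.6,0],0],[1,[-36.3,10.6,0],0],[1,[-36.3,10.6,0],0],[1,[0,0,0],0],[1,[0,0,0],0]]'
python3 - <<'E'
from h import *
T=[]
for k in range(4):
    p=vision.snapshot("wrist");s=telemetry.observe();T.append(np.r_[s["tcp_pos"],s["ee_rot"][2]])
T=np.array(T);print(T.mean(0),T.std(0),s["joint_pos"].round(1))
J=box(.045,.1,0,.045); f=p["frame"].copy()
np.save("w4.npy",dict(p=p,T=T),allow_pickle=True)
L=place(np.array([[.0205*a,.045+.0305*b,.045] for a,b in((-1,-1),(1,-1),(1,1),(-1,1))]),.565,-.095,np.radians(-.6))
print(proj(p,L).round(1).tolist())
cv2.imwrite("pics/w4.png",f)
E
```

```text
time: 5.68
tcp_pos: [0.4622, 0.2339, 0.2491]
ee_rot: [-179.9, 0.1, 89.1]
contact_force: [-0.0, 0.0, -1.8]
finger_gap: 0.0271
gripper_force: 50.1
time: 6.68
tcp_pos: [0.5649, -0.1317, 0.2478]
ee_rot: [-179.8, -0.1, 89.2]
contact_force: [0.1, 1.0, -2.0]
finger_gap: 0.0269
gripper_force: 50.2
[ 0.5645643  -0.12941921  0.24853473 89.43734663] [5.08785218e-05 6.06753135e-04 3.83760900e-04 6.61260453e-02] [-14.   18.8  89.1   0.   72.2 -13.5]
[[298.1, 166.4], [344.4, 166.4], [345.7, 92.5], [297.0, 92.5]]
```

View pics/w4.png

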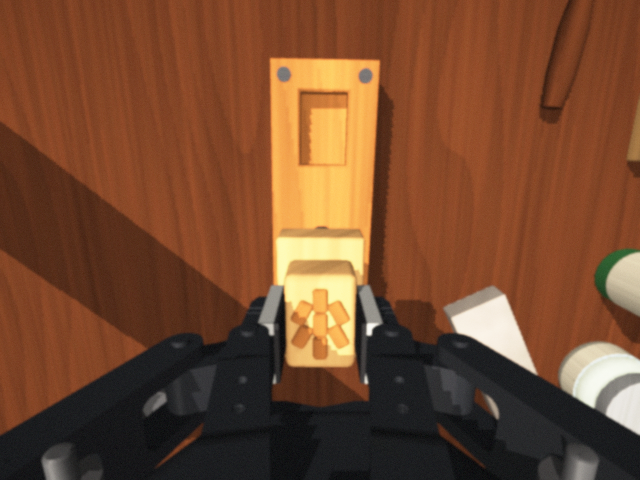

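The wrist view shows the jig with the recess about (299–348, 91–165), within 2 px of my prediction; the held blank sits centred at (320,320). I'll refine both sub-pixel.

```bash
python3 - <<'E'
from h import *
d=np.load("w4.npy",allow_pickle=True).item();p=d["p"];T=d["T"].mean(0)
g=cv2.cvtColor(p["frame"],cv2.COLOR_BGR2GRAY).astype(float)
def edge(prof,lo,hi):
    gr=np.abs(np.gradient(cv2.GaussianBlur(prof[None],(5,1),0)[0]));w=gr[lo:hi];k=w.argmax()+lo
    w=gr[k-2:k+3];return (w*np.arange(k-2,k+3)).sum()/w.sum()
for r in(75,110,150,200): 
    pr=g[r-6:r+7].mean(0);print(r,"outer",edge(pr,260,285).round(1),edge(pr,360,390).round(1), "inner",edge(pr,290,310).round(1),edge(pr,337,357).round(1))
pc=g[:,306:340].mean(1);print("rows",[edge(pc,a,b).round(1) for a,b in((50,68),(82,100),(155,175))])
bc=g[:,300:340].mean(1);print("blank rows",[edge(bc,a,b).round(1) for a,b in((222,232),(233,246),(255,267),(268,285),(355,375))])
print(g[222:285:2,295].round(),g[350:372,335].round())
s=dict(tcp_pos=T[:3],ee_rot=[180,0,T[3]])
# predicted blank in hand (underside 44mm beyond TCP)
from scipy.spatial.transform import Rotation as Ro
R=Ro.from_euler("xyz",[180,0,T[3]],degrees=True)
P=lambda q:proj(p,R.apply(np.array(q)/1e3)+T[:3]).round(1)
# tool coords: x long axis; z down
for h in(42,44,46):print(h,"foot bottom far",P([29,0,h]),"foot top far",P([29,0,h-20]),"boss top far",P([20,0,h-42]),"boss top near",P([-20,0,h-42]))
print("foot L/R",P([29,-19,24]),P([29,19,24]))
E
```

```text
75 outer 269.9 378.7 inner 289.9 356.9
110 outer 270.3 376.8 inner 298.0 349.0
150 outer 271.1 374.3 inner 298.1 344.0
200 outer 272.0 371.9 inner 301.3 349.7
rows [np.float64(58.3), np.float64(90.5), np.float64(166.3)]
blank rows [np.float64(226.8), np.float64(237.0), np.float64(259.7), np.float64(274.1), np.float64(366.2)]
[188. 185. 186. 170. 160. 163. 162. 174. 226. 237. 240. 239. 239. 239.
 239. 239. 239. 239. 234. 186. 165. 170. 165. 163. 159. 169. 195. 224.
 232. 233. 238. 239.] [214. 200. 197. 198. 197. 195. 195. 194. 195. 196. 197. 192. 194. 191.
 188. 181. 153. 113.  86.  87.  87.  84.]
42 foot bottom far [[321.5 228.4]] foot top far [[321.6 239. ]] boss top far [[321.7 277.9]] boss top near [[321.5 373.8]]
44 foot bottom far [[321.5 227.5]] foot top far [[321.6 237.8]] boss top far [[321.7 276. ]] boss top near [[321.5 370.8]]
46 foot bottom far [[321.5 226.6]] foot top far [[321.6 236.7]] boss top far [[321.7 274.2]] boss top near [[321.5 367.8]]
foot L/R [[276.5 237.8]] [[366.7 237.9]]
```

```bash
python3 - <<'E'
from h import *
d=np.load("w4.npy",allow_pickle=True).item();p=d["p"];T=d["T"].mean(0)
b=lambda u,v:back(p,(u,v),.045).round(4)
for r,l,q in((75,269.9,378.7),(110,270.3,376.8),(150,271.1,374.3),(200,272,371.9)):print(r,b(l,r),b(q,r),((b(l,r)+b(q,r))/2)[:2])
print("end",b(323,58.3),"rec",b(323,90.5),b(323,166.3)); print(T, d["T"][-1])
E
```

```text
75 [ 0.523  -0.0055  0.045 ] [ 0.6136 -0.0064  0.045 ] [ 0.5683  -0.00595]
110 [ 0.5221 -0.033   0.045 ] [ 0.6129 -0.0338  0.045 ] [ 0.5675 -0.0334]
150 [ 0.5214 -0.066   0.045 ] [ 0.6118 -0.0668  0.045 ] [ 0.5666 -0.0664]
200 [ 0.5202 -0.11    0.045 ] [ 0.6109 -0.1108  0.045 ] [ 0.56555 -0.1104 ]
end [0.5673 0.0067 0.045 ] rec [ 0.5672 -0.018   0.045 ] [ 0.5667 -0.0804  0.045 ]
[ 0.5645643  -0.12941921  0.24853473 89.43734663] [ 0.5646362  -0.12878061  0.24903223 89.51305291]
```

```bash
python3 -m jog '[[1,[27,0.5,20],0.9],[1,[27,0,30],0],[1,[26,0,30],0],[1,[0,0,30],0],[1,[0,0,30],0],[1,[0,0,0],0],[1,[0,0,0],0],[1,[0,0,0],0]]'
python3 - <<'E'
from h import *
T=[]
for k in range(4):
    p=vision.snapshot("wrist");s=telemetry.observe();T.append(np.r_[s["tcp_pos"],s["ee_rot"][2]])
print(np.mean(T,0),s["contact_force"])
q=vision.snapshot("scene")
cv2.imwrite("pics/m5.png",np.hstack([p["frame"][0:420,160:480],cv2.resize(q["frame"][290:450,220:370],(394,420))]))
E
```

```text
time: 7.55
tcp_pos: [0.5683, -0.0496, 0.1113]
ee_rot: [179.8, 0.0, 88.6]
contact_force: [0.5, -0.4, -1.7]
finger_gap: 0.0266
gripper_force: 50.1
[ 5.68505675e-01 -5.00950958e-02  1.11713964e-01  8.85353137e+01] [ 0.33825123  0.1699872  -1.71603986]
```

View pics/m5.png

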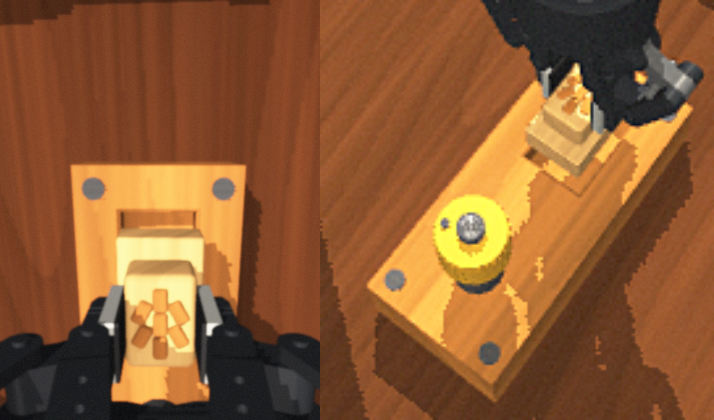

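Wrist (left) and scene (right) both show the blank hovering over the recess, roughly centred (jig edges at columns 72–245 of the crop, foot 117–203). One numeric check of the offset before descending.

```bash
python3 - <<'E'
from h import *
T=[];G=0
for k in range(3):
    p=vision.snapshot("wrist");s=telemetry.observe();T.append(np.r_[s["tcp_pos"],s["ee_rot"][2]])
    G=G+cv2.cvtColor(p["frame"],cv2.COLOR_BGR2GRAY).astype(float)/3
T=np.mean(T,0);s=dict(tcp_pos=T[:3],ee_rot=[180,0,T[3]])
def edge(prof,lo,hi):
    gr=np.abs(np.gradient(cv2.GaussianBlur(prof[None],(5,1),0)[0]));k=gr[lo:hi].argmax()+lo
    w=gr[k-2:k+3];return (w*np.arange(k-2,k+3)).sum()/w.sum()
for r in(175,210,240):
    pr=G[r-4:r+5].mean(0);l,q=edge(pr,220,250),edge(pr,392,415)
    print(r,l.round(1),q.round(1),loc(s,(back(p,(l,r),.045)+back(p,(q,r),.045))/2).round(2))
pr=G[217:224].mean(0);l,q=edge(pr,272,290),edge(pr,348,362);print("recess L/R",l,q,loc(s,back(p,(l,220),.045)).round(2),loc(s,back(p,(q,220),.045)).round(2))
pr=G[240:255].mean(0);print("foot L/R",edge(pr,268,287),edge(pr,352,372))
pc=G[:,295:340].mean(1);print("end",loc(s,back(p,(320,edge(pc,155,172)),.045)).round(2),"rec far",loc(s,back(p,(320,edge(pc,203,216)),.045)).round(2))
print("foot rows",edge(pc,222,233),edge(pc,233,246))
from scipy.spatial.transform import Rotation as Ro
R=Ro.from_euler("xyz",s["ee_rot"],degrees=True)
P=lambda q:proj(p,R.apply(np.array(q)/1e3)+T[:3]).round(1)
print(P([29,0,46]),P([29,0,26]),P([20,-19,26]),P([20,19,26]))
E
```

```text
175 232.1 407.1 [51.48 -0.67 65.47]
210 234.1 405.0 [33.27 -0.7  65.47]
240 236.0 403.0 [16.9  -0.73 65.47]
recess L/R 280.81347183009564 357.35970864572465 [ 27.9  -21.32  65.47] [27.88 19.4  65.47]
foot L/R 276.01451235829495 362.9505585026092
end [56.95 -0.47 65.47] rec far [33.72 -0.48 65.47]
foot rows 224.96050259229284 237.05583836670837
[[321.1 225.8]] [[321.3 235.8]] [[277.3 256.1]] [[365.2 256. ]]
```

```bash
python3 -m jog '[[1,[2,0,0],0],[1,[0,0,6],0],[1,[0,0,6],0],[1,[0,0,6],0],[1,[0,0,5],0],[1,[0,0,4],0],[1,[0,0,4],0],[1,[0,0,0],0]]'
```

```text
time: 8.62
tcp_pos: [0.5666, -0.0479, 0.0774]
ee_rot: [-179.9, -0.0, 88.5]
contact_force: [-0.1, 0.2, -2.8]
finger_gap: 0.0267
gripper_force: 50.2
```

Underside at about 32 mm with no contact force, so the blank is inside the recess. Continuing down and pressing.

```bash
python3 -m jog '[[1,[0,0,3],0],[1,[0,0,3],0],[1,[0,0,2],0],[1,[0,0,0],0],[1,[0,0,0],0]]'
```

```text
time: 9.03
tcp_pos: [0.5672, -0.048, 0.0705]
ee_rot: [-180.0, -0.0, 88.5]
contact_force: [0.6, -0.4, -1.0]
finger_gap: 0.0264
gripper_force: 50.2
```

```bash
python3 -m jog '[[1,[0,0,2],0],[1,[0,0,1],0],[1,[0,0,1],0],[1,[0,0,0],0]]'
```

```text
time: 9.37
tcp_pos: [0.5675, -0.048, 0.0698]
ee_rot: [179.9, 0.0, 88.5]
contact_force: [-5.7, 0.7, 18.7]
finger_gap: 0.0265
gripper_force: 52.7
```

```bash
python3 -m jog '[[1,[0,0,1],0],[1,[0,0,0.7],0],[1,[0,0,0],0],[1,[0,0,0],0],[1,[0,0,0],0]]'
```

```text
time: 9.78
tcp_pos: [0.5676, -0.048, 0.0698]
ee_rot: [179.8, 0.0, 88.5]
contact_force: [-8.1, 1.7, 28.6]
finger_gap: 0.0268
gripper_force: 54.0
```

The blank is seated: TCP steady at 69.8 mm (25 + 45), 29 N pressed. Unload, release, rise and go over the nut while winding the wrist back.

```bash
python3 -m jog '[[1,[0,0,-2],0],[1,[0,0,-2],0],[0.3,[0,0,0],0],[0.3,[0,0,0],0],[0.3,[0,0,0],0],[0.3,[0,0,0],0],[0.3,[0,0,-30],0],[0.3,[0,0,-35],0],[0.3,[0,0,-35],0],[0,[0,0,-35],0],[0,[0,0,0],0],[0,[0,0,0],0]]'
python3 - <<'E'
from h import *
T=[]
for k in range(4):
    p=vision.snapshot("wrist");s=telemetry.observe();T.append(np.r_[s["tcp_pos"],s["ee_rot"][2]])
print(np.mean(T,0),s["contact_force"],s["joint_pos"].round(1)); cv2.imwrite("pics/w6.png",p["frame"][:, 120:520])
q=vision.snapshot("top");cv2.imwrite("pics/t6.png",q["frame"])
print([(round(d["p"],2),np.round(d["box"],1)) for d in models.search_frame(q,"nut")])
E
```

```text
time: 10.78
tcp_pos: [0.5684, -0.0481, 0.2059]
ee_rot: [179.7, 0.0, 88.5]
contact_force: [-0.2, 0.0, -0.8]
finger_gap: 0.0857
gripper_force: 0.0
[ 5.66544320e-01 -4.79231659e-02  2.02694510e-01  8.85356924e+01] [-0.52495594  0.14448821  0.35100395] [-6.  19.8 94.7  0.  65.7 -4.5]
[]
```

View pics/w6.png

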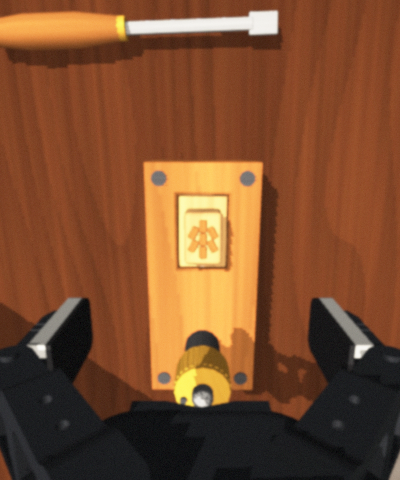

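The blank sits level in the recess (crop centre (202,232)), with an even gap round its foot; the nut is at (202,385) with its stud tip at (202,398) and pip at (183,401). Locating the nut axis:

```bash
python3 - <<'E'
from h import *
p=vision.snapshot("wrist");s=telemetry.observe()
f=cv2.cvtColor(p["frame"],cv2.COLOR_BGR2HSV)
m=((f[...,0]>24)&(f[...,0]<33)&(f[...,1]>120)&(f[...,2]>130)).astype(np.uint8);m[:330]=0;m[:,:280]=0;m[:,365:]=0
ys,xs=np.nonzero(m);print("yellow",xs.min(),xs.max(),ys.min(),ys.max())
b=(xs.min()+xs.max()+1)/2
print("stud",back(p,(322,398),.115).round(4),"axis via yellow",back(p,(b,388),.108).round(4),"pip",back(p,(303,401),.113).round(4))
print(s["tcp_pos"])
J=place(np.array([[0,-.1,.045]]),0,0,np.radians(-1.5))[0]
print("from recess",s["tcp_pos"][:2]+J[:2])
E
```

```text
yellow 294 315 369 404
stud [ 0.5645 -0.1479  0.115 ] axis via yellow [ 0.5527 -0.145   0.108 ] pip [ 0.5513 -0.1516  0.113 ]
[ 0.56670312 -0.04793899  0.20246477]
from recess [ 0.56408543 -0.14790472]
```

```bash
python3 -m jog '[[0,[-25,0,0],0],[0,[-25,0,0],0],[0,[-25,0,0],0],[0,[-25,0,0],0],[0,[0,0,0],-7],[0,[0,0,0],-7],[0,[0,0,0],-7],[0,[0,0,0],-7],[0,[0,0,0],-7],[0,[0,0,0],-7],[0,[0,0,0],-7],[0,[0,0,0],-7]]' && python3 -m jog '[[0,[0,0,0],-7],[0,[0,0,0],-7],[0,[0,0,0],-7],[0,[0,0,0],-7],[0,[0,0,0],-7],[0,[0,0,0],-7],[0,[0,0,0],-7],[0,[0,0,0],-7],[0,[0,0,0],0],[0,[0,0,0],0],[0,[0,0,0],0]]'
python3 - <<'E'
from h import *
T=[]
for k in range(4):
    p=vision.snapshot("wrist");s=telemetry.observe();T.append(np.r_[s["tcp_pos"],s["ee_rot"][2]])
print(np.mean(T,0),s["joint_pos"].round(1)); T=np.mean(T,0)
s=dict(tcp_pos=T[:3],ee_rot=[180,0,T[3]]);print(loc(s,[.5643,-.148,.096]))
f=cv2.cvtColor(p["frame"],cv2.COLOR_BGR2HSV)
m=((f[...,0]>22)&(f[...,0]<34)&(f[...,1]>120)&(f[...,2]>80)).astype(np.uint8)
n,l,st,c=cv2.connectedComponentsWithStats(m);i=1+st[1:,4].argmax();print(st[i],c[i])
uv=proj(p,[[.5643,-.148,.115],[.5643,-.148,.108]]).round(1);print(uv)
x,y=map(int,uv[1]);cv2.imwrite("pics/w7.png",cv2.resize(p["frame"][max(0,y-60):y+60,x-80:x+80],(640,480),interpolation=cv2.INTER_CUBIC));np.save("w7.npy",dict(p=p),allow_pickle=True)
# jig nut-end edge check
g=cv2.cvtColor(p["frame"],cv2.COLOR_BGR2GRAY)
cir=cv2.HoughCircles(cv2.GaussianBlur(f[...,2],(5,5),0),cv2.HOUGH_GRADIENT,1,40,param1=80,param2=15,minRadius=22,maxRadius=50)
print(None if cir is None else cir[0][:5].round(1))
E
```

```text
time: 12.13
tcp_pos: [0.5644, -0.1479, 0.203]
ee_rot: [-180.0, -0.1, 144.9]
contact_force: [-0.2, 0.2, 0.6]
finger_gap: 0.0853
gripper_force: 0.0
time: 13.05
tcp_pos: [0.5645, -0.1479, 0.2034]
ee_rot: [180.0, -0.0, -159.6]
contact_force: [-0.2, -0.2, 0.3]
finger_gap: 0.0855
gripper_force: 0.0
[ 5.64591191e-01 -1.47947516e-01  2.03625266e-01 -1.59548098e+02] [ -15.8   20.9   92.6    0.    66.5 -126.3]
[2.91174569e-01 5.25727816e-02 1.07625266e+02]
[ 288  221   63   62 2347] [319.49339582 251.5960801 ]
[[319.1 256.9]
 [319.1 253.6]]
[[523.5 293.5  49.4]
 [317.5 249.5  29.4]
 [449.5 283.5  42.7]
 [176.5 335.5  36. ]
 [458.5 336.5  31.3]]
```

The nut's yellow disc centre (319.5, 251.6) matches my predicted axis (319.1, 253.6). Descend and grip.

```bash
python3 -m jog '[[0,[0.2,0,30],0],[0,[0,0,30],0],[0,[0,0,27],0],[0,[0,0,20],0],[0,[0,0,0],0],[1,[0,0,0],0],[1,[0,0,0],0],[1,[0,0,0],0],[1,[0,0,0],0],[1,[0,0,0],0],[1,[0,0,0],0],[1,[0,0,0],0]]' 30; python3 -c "
from rig import telemetry as t;s=t.observe();print(s['ft_torque'],s['joint_pos'][5],s['contact_force'])"
```

```text
time: 14.25
tcp_pos: [0.5656, -0.1486, 0.0987]
ee_rot: [-179.8, 0.2, -159.5]
contact_force: [0.0, -1.2, 7.3]
finger_gap: 0.0388
gripper_force: 31.4
[-0.2237635   0.00786316 -0.02714827] -126.36589382846955 [ 0.02582558 -1.15832188  7.30856393]
```

```bash
python3 -m jog '[[1,[0,0,0.1],6],[1,[0,0,0.1],6],[1,[0,0,0.1],6],[1,[0,0,0.1],6],[1,[0,0,0.1],6],[1,[0,0,0.1],6],[1,[0,0,0.1],6],[1,[0,0,0.1],6],[1,[0,0,0.1],6],[1,[0,0,0.1],6],[1,[0,0,0.1],6],[1,[0,0,0.1],6]]' 30; python3 -c "
from rig import telemetry as t;s=t.observe();print(s['ft_torque'],s['joint_pos'][5])"; python3 -m jog '[[1,[0,0,0.1],6],[1,[0,0,0.1],6],[1,[0,0,0.1],6],[1,[0,0,0.1],6],[1,[0,0,0.1],6],[1,[0,0,0.1],6],[1,[0,0,0.1],6],[1,[0,0,0.1],6],[1,[0,0,0.1],6]]'; python3 -c "
from rig import telemetry as t;s=t.observe();print(s['ft_torque'],s['joint_pos'][5])"
```

```text
time: 15.25
tcp_pos: [0.5654, -0.1495, 0.0975]
ee_rot: [180.0, 0.3, 128.3]
contact_force: [-0.7, -4.9, 6.0]
finger_gap: 0.039
gripper_force: 31.5
[-0.68153592  0.25064767  0.11090626] -54.07872437726237
time: 16.0
tcp_pos: [0.5648, -0.1496, 0.0966]
ee_rot: [179.8, 0.1, 74.3]
contact_force: [-2.6, -3.9, 7.8]
finger_gap: 0.0393
gripper_force: 31.6
[-0.77710458  0.47501429  0.0448672 ] -0.07893406119001385
```

```bash
for i in 1; do python3 -m jog '[[1,[0,0,0.08],5],[1,[0,0,0.08],5],[1,[0,0,0.08],5],[1,[0,0,0.08],5]]'; done; python3 -c "
from rig import telemetry as t;s=t.observe();print(s['ft_torque'],s['joint_pos'][5])"; python3 -m jog '[[1,[0,0,0.08],5],[1,[0,0,0.08],5],[1,[0,0,0.08],5],[1,[0,0,0.08],5]]';python3 -c "
from rig import telemetry as t;s=t.observe();print(s['ft_torque'],s['joint_pos'][5])"
```

```text
time: 16.33
tcp_pos: [0.5645, -0.1495, 0.0962]
ee_rot: [179.8, 0.1, 54.3]
contact_force: [-3.2, -4.9, 7.9]
finger_gap: 0.0392
gripper_force: 31.6
[-0.68702631  0.55780711  0.02362564] 19.87280843710824
time: 16.67
tcp_pos: [0.5644, -0.1493, 0.0959]
ee_rot: [179.8, 0.0, 34.3]
contact_force: [-3.0, -3.9, 9.4]
finger_gap: 0.0392
gripper_force: 31.6
[-0.6586295   0.60422345  0.06792182] 39.87298688153804
```

```bash
python3 -m jog '[[1,[0,0,0.08],5],[1,[0,0,0.08],5],[1,[0,0,0.08],5]]'; python3 -c "
from rig import telemetry as t;s=t.observe();print(s['ft_torque'],s['joint_pos'][5])"; python3 -m jog '[[1,[0,0,0.08],5],[1,[0,0,0.08],5],[1,[0,0,0.08],5]]';python3 -c "
from rig import telemetry as t;s=t.observe();print(s['ft_torque'],s['joint_pos'][5])"; python3 -m jog '[[1,[0,0,0],5],[1,[0,0,0],5]]';python3 -c "
from rig import telemetry as t;s=t.observe();print(s['ft_torque'],s['joint_pos'][5])"
```

```text
time: 16.92
tcp_pos: [0.5643, -0.1491, 0.0956]
ee_rot: [179.9, 0.0, 19.3]
contact_force: [-3.2, -3.8, 8.6]
finger_gap: 0.0391
gripper_force: 31.6
[-0.48243568  0.57421871  0.06389708] 54.872817975342116
time: 17.17
tcp_pos: [0.5642, -0.149, 0.0954]
ee_rot: [179.9, -0.0, 4.3]
contact_force: [-2.8, -2.8, 9.0]
finger_gap: 0.0392
gripper_force: 31.6
[-0.47694264  0.61209117  0.04095493] 69.871543722078
time: 17.33
tcp_pos: [0.5646, -0.1489, 0.0953]
ee_rot: [179.9, -0.1, -5.6]
contact_force: [1.7, -2.0, 5.2]
finger_gap: 0.039
gripper_force: 31.4
[-0.24562373 -0.16460886  0.95332286] 79.79626853592927
```

The moment jumped to 0.95 N·m at about j6 = 75–80°, so the nut is bottomed. I confirm with a little more turn, then unwind in small steps to find the zero-torque angle.

```bash
Q='from rig import telemetry as t;s=t.observe();print(s["ft_torque"][2],s["joint_pos"][5])'
python3 -m jog '[[1,[0,0,0],2],[1,[0,0,0],0]]' >/dev/null;python3 -c "$Q"
python3 -m jog '[[1,[0,0,0],-1],[1,[0,0,0],0]]' >/dev/null;python3 -c "$Q"
python3 -m jog '[[1,[0,0,0],-1],[1,[0,0,0],0]]' >/dev/null;python3 -c "$Q"
python3 -m jog '[[1,[0,0,0],-1],[1,[0,0,0],0]]' >/dev/null;python3 -c "$Q"
python3 -m jog '[[1,[0,0,0],-1],[1,[0,0,0],0]]' >/dev/null;python3 -c "$Q"
```

```text
0.6738425885852959 81.59409213448087
0.4372944721267697 80.5499738523624
0.07007553599353009 79.59769361532337
-0.02208679318807052 78.61070693026504
0.009430896459075645 77.61070305953274
```

```bash
python3 -m jog '[[1,[0,0,-0.1],-6.3],[1,[0,0,-0.1],-6.3],[1,[0,0,-0.1],-6.3],[1,[0,0,-0.1],-6.3],[1,[0,0,-0.1],-6.3],[1,[0,0,-0.1],-6.3],[1,[0,0,-0.1],-6.3]]' >/dev/null; python3 -m jog '[[1,[0,0,-0.1],-6.3],[1,[0,0,-0.1],-6.3],[1,[0,0,-0.1],-6.3],[1,[0,0,-0.1],-6.3],[1,[0,0,-0.1],-6.3],[1,[0,0,-0.1],-6.3],[1,[0,0,-0.1],-6.3],[1,[0,0,0],0],[1,[0,0,0],0]]'
python3 - <<'E'
from h import *
s=telemetry.observe();print(s["ft_torque"],s["joint_pos"][5])
a=vision.snapshot("scene");b=vision.snapshot("wrist");q=vision.snapshot("top")
A=cv2.resize(a["frame"][290:450,220:370],(394,420));B=b["frame"][30:450,120:520]
cv2.imwrite("pics/m8.png",np.hstack([A,B]))
E
```

```text
time: 19.5
tcp_pos: [0.565, -0.1484, 0.0968]
ee_rot: [179.9, 0.0, 84.8]
contact_force: [-0.7, -1.5, 7.8]
finger_gap: 0.0388
gripper_force: 31.6
[-0.09474701  0.22987859  0.05525906] -10.583582844811197
```

View pics/m8.png

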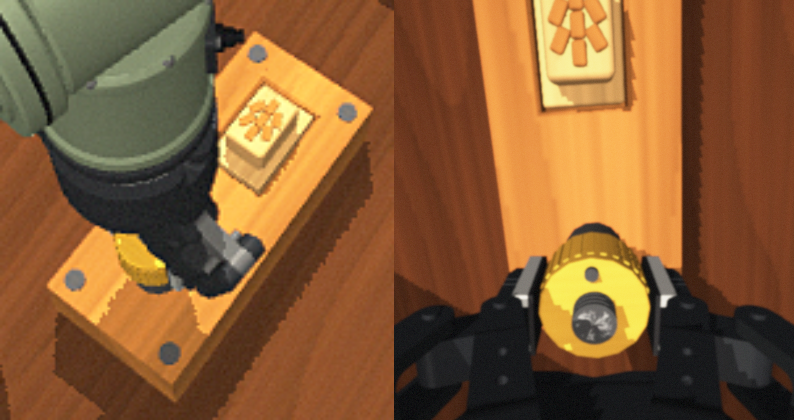

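The final view shows the nut still gripped (pip at (592,273), stud at (595,320)) and the blank fully seated in the recess. The pip's net rotation, about 109° clockwise, agrees with bottoming at about 199° and then a 90° back-off.

```bash
python3 -c "
from rig import workorder;print(workorder.finish_job())"
```

```text
the job is handed in; nothing more can be done
None
```

I handed the job in at about 20 s: the blank is seated in the recess (pressed with about 29 N), the nut was screwed down to its stop and backed off about 90°, and the gripper still holds it; no verdict came back.

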